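# Seat the fixture plate on its locating pins and lock it

## Task

Put the loose fixture plate with the bridge handle on the slotted pin base and slide it along the slots until both of its holes drop over the two locating pins and it lies flat on the base. Then turn the knob sunk in the round well of the base clockwise to its stop, so that its latch arm lies over the edge of the plate. Let go of everything, and leave the cups, tools and other things where they are.

Things in the scene. Friction and masses are not known exactly. Their poses are not given: they have to be found in the camera images.
- fixture_plate: Loose aluminium plate, 100 (x) by 150 (y) by 10 mm, about 0.6 kg, with two through holes of 14 mm diameter on its y axis at y = -55 and +55 mm and a dark bridge handle on top. Origin: centre of the underside; z up. It is the same turned by half a turn. It starts flat on the worktop.
- plate_handle (a point): Grip point of the plate's bridge handle, 35 mm above the centre of the plate's underside; axes as the plate. The handle is a bar 12 mm wide in x, 76 mm long in y, from 28 to 42 mm above the underside, on two feet 12 mm square at y = -31 and +31 mm.
- pin_base: Fixed steel base plate, 160 mm in x, from y = -175 to +85 mm, top face 12 mm above the worktop. Origin: on the worktop under the middle of the plate's area. The seated plate lies parallel to it (either way round), centred in y within 5 mm, its underside 12 mm above the worktop. The knob's well stands at y = -130 mm.
- pin_area (a point): Origin of pin_base raised to its top face, same axes. Slots along x at y = -55 and +55 mm hold two polished pins (friction 0.2), 12 mm diameter, 8 mm above the top face, the upper 4 mm tapered to 9 mm. Both stand at one x, clamped anywhere from -16 to +16 mm: not reported; find it by touch or sight. Off the holes the plate rides on the pins, 8 mm above this point.
- lock_knob (a joint): Angle of the sunken knob: 0 to 1.4 rad (stop), growing clockwise seen from above; starts at 0 to 0.3 and stays where left (friction 0.05 N m). Its latch arm, 75 mm long from the axis, points to -x of pin_base at 0 and nearly to +y at 1.4. Its underside is 23.5 mm above the worktop, 1.5 mm over the seated plate; an unseated plate blocks it.
- knob_grip (a point): Grip point of the knob, on its upright axis, 38 mm above the worktop. The knob is a bar 44 mm long (this point's x; latch arm to -x) and 14 mm wide (y), from 18 to 46 mm above the worktop; axes turn with it. It stands in a round well: inner radius 38, outer 42 mm, floor 12 mm and rim 48 mm above the worktop.
- cup_a: Bystander: plain open steel cup, 64 mm diameter, 47 mm high, standing near the robot. Origin: centre of its underside.
- v_block: Bystander: steel V block, 62 x 57 x 35 mm, behind the base. Origin: centre of its underside.

How it is judged:
By the outcome, as a careful person would: the job done as asked, in the order asked, and still so for the second after the job is handed in, with the robot touching nothing.
It also fails if it takes over 72 s, if anything falls off the work surface, if the arm or the gripper's body presses on something with over 40 N, if the wrist force passes 120 N, or if a joint passes its speed limit or range.

## Robot

A 6-joint arm with a two-finger parallel gripper is mounted at the origin on a cart in front of the work surface, level with it; the furniture and walls round the work are solid. World frame = base frame: x ahead of the robot, y to its left, z up, the work surface at z = 0. Lengths are in m, angles in rad, forces in N, time in s.
With the tool pointing down it reaches from about 0.375 to 0.9 m from the base axis. Payload 3.1 kg.
Tool frame: the origin (TCP) lies between the finger pads; the fingertips stand 11 mm ahead of it and the grasp point (between the pads) lies 8 mm behind it; z points along the fingers, y is the direction in which the jaws open and shut (so a half turn about z gives the same grasp; the last joint's range is limited). The gripper opens to 85 mm and grips with 20 to 120 N. Pads are 22 mm wide; open, the fingers measure 114 mm over their backs; the gripper's body (76 mm by 85 mm) begins 54 mm behind the grasp point. The pads swing forward as they close: fully open they stand 13 mm farther back than shut.
Start: joints at [-1.425, 0.527, 1.433, -0, 1.181, -0.178], TCP at [0.199, -0.592, 0.242] pointing down, gripper open.
Joint ranges: [-3.08, 3.08], [-0.75, 2.2], [0.22, 2.44], [-1.43, 4.57], [0, 2.65], [-2.85, 2.85]. Speed limits (rad/s): [2.79, 2.79, 3.14, 3.14, 3.14, 3.14].

## Interface

Orientations are given as a unit quaternion [x, y, z, w].
In Python, from station import manip gives the robot as it stands.
- The arm moves only by the tool move_arm, never from a script. Its argument "deltas" is a list of rows, each a list of 5 numbers: the shift along the tool's x, y, z in units of 40 cm (1.0 is 40 cm), then the turn about the tool's z in units of 0.5 rad (1.0 is 0.5 rad), then the opening in per cent of the stroke, from 0 (shut) to 100 (fully open). In form: [[x, y, z, twist, grip], ...]. A call has exactly 8 rows; each row is the pose to reach, as a shift and turn from the pose commanded when the call began, along the tool's axes at that moment; what a row does not reach only later rows make up. A row lasts 1/12 s, in which the tool goes at most 41.7 mm and 7.16 degrees, less where a joint would pass 70% of its speed; a pose out of reach is approached as far as the arm can. A call with a number of a shift or a turn outside -1 to 1 is refused whole. A call with a gripper value outside its range is refused whole. The fingers move at their own pace and stop on an object; "force" is the grip in N (left out, the last holds). Time passes only in rows, so rows that repeat a pose let the fingers close, or fill a call up. It gives the time, the measured TCP pose, the force and the opening at its end, in the units of the state.
- manip.sense(): the state, without advancing time (a new reading comes with each control period).
- manip.snapshot(name): name is "side" or "top" or "wrist"; returns (picture, depth): 400x640x3 uint8, red, green, blue; 400x640 float32, m along the optical axis (not along the pixel's ray), 0 where there is no reading.
- manip.get_calibration(name): a dict with "vfov" (degrees; the focal length in pixels is half the picture's height over the tangent of half this angle, whatever the lens; pixels are square), "cx", "cy" (the principal point, pixels), "D" ([k1, k2, p1, p2, k3] as OpenCV has them; the pictures are not rectified), "pose" (4x4, takes a point from camera to world coordinates). Camera axes: x right, y down, z forward; pixel columns grow to the right and rows downward; lengths in m; the calibration is good to about 2 mm. A picture is of the moment at which its call begins: read the wrist's pose just before it. get_calibration takes no time and is no camera call; for the wrist camera it gives the pose at the moment of the call.
- manip.sign_off(): hands the job in, once; it reports no verdict.
The state is a dict: "t": time; "q": joint angles; "qd": joint speeds; "tau": joint torques, N m; "tcp_pos": TCP position; "tool_rot": TCP orientation; "force": force on the tool from outside, world axes, zero at the start; "ft_torque": the same for the moment, N m; "finger_gap": opening from 0.0 (shut) to 1.0 (fully open).
Only numpy, scipy, OpenCV 4.12 (cv2) and the standard library are available. Lean on these libraries where they do the work, as an engineer would, in place of code of your own. Each camera call takes 0.05 s, during which the arm holds its last target.

## Working session

There is one attempt and no reset: what is moved stays moved. The work goes in short steps, Python scripts to look and compute and a tool call to move; the robot and the scene stay as the last step left them, time stands still between calls to the robot, and variables do not carry over. Pictures are saved under pics/ and viewed, and the job is handed in when it is done.

Besides the shell and the picture viewer there is one more tool, called after "Request:" as name(argument=value, ...) on one line, values as JSON. move_arm: Moves the arm, as the interface text tells. Its arguments: {"type":"object","properties":{"deltas":{"type":"array","items":{"type":"array","items":{"type":"number"}}},"force":{"type":"number"}},"required":["deltas"]}

```bash
ls; mkdir -p pics
cat > h.py <<'E'
import numpy as np, cv2
from station import manip
def snap(name,tag):
    c=manip.get_calibration(name)
    p,d=manip.snapshot(name)
    cv2.imwrite(f'pics/{tag}.png',p[:,:,::-1])
    np.savez(f'pics/{tag}.npz',p=p,d=d,pose=np.array(c['pose']),vfov=c['vfov'],cx=c['cx'],cy=c['cy'],D=np.array(c['D']))
class V:
    def __init__(s,tag):
        z=np.load(f'pics/{tag}.npz'); s.p=z['p'];s.d=z['d'];s.pose=z['pose'];s.D=z['D']
        f=200/np.tan(np.radians(float(z['vfov']))/2); s.K=np.array([[f,0,float(z['cx'])],[0,f,float(z['cy'])],[0,0,1]])
    def rays(s,uv):
        n=cv2.undistortPoints(np.array(uv,float).reshape(-1,1,2),s.K,s.D).reshape(-1,2)
        return np.c_[n,np.ones(len(n))]
    def onz(s,uv,z):
        r=s.rays(uv)@s.pose[:3,:3].T; o=s.pose[:3,3]
        return o+r*((z-o[2])/r[:,2])[:,None]
    def depth(s,uv):
        r=s.rays(uv); d=np.array([s.d[int(round(v)),int(round(u))] for u,v in uv])
        return (r*d[:,None])@s.pose[:3,:3].T+s.pose[:3,3]
    def proj(s,P):
        R=s.pose[:3,:3].T; t=-R@s.pose[:3,3]
        return cv2.projectPoints(np.array(P,float).reshape(-1,1,3),cv2.Rodrigues(R)[0],t,s.K,s.D)[0].reshape(-1,2)
    def crop(s,name,u0,v0,u1,v1,k):
        cv2.imwrite(f'pics/{name}.png',cv2.resize(s.p[v0:v1,u0:u1,::-1],None,fx=k,fy=k,interpolation=cv2.INTER_CUBIC))
E
python3 - <<'E'
from h import *
s=manip.sense();print(s)
for n in ['top','side','wrist']:
    snap(n,n+'0'); v=V(n+'0'); print(n,v.K,v.D,v.pose.round(3))
E
```

```text
pics
{'t': 0.0, 'q': array([-1.42448718e+00,  5.28463878e-01,  1.43389202e+00, -7.87047042e-06,
        1.18140475e+00, -1.78438171e-01]), 'qd': array([-0.00022483,  0.00055391, -0.00035372,  0.00136052, -0.00023081,
        0.00090008]), 'tau': array([-5.57373696e-04, -4.42351341e+01, -1.78028798e+01, -4.31115632e-04,
        8.59119667e-03, -1.46032971e-05]), 'tcp_pos': array([ 0.19937883, -0.59161863,  0.24133827]), 'tool_rot': array([ 9.86845513e-01,  1.61662482e-01,  1.37745409e-05, -1.08391325e-03]), 'force': array([-0.1056853 ,  0.45764069, -0.46901194]), 'ft_torque': array([ 0.0359096 , -0.04028349, -0.03835337]), 'finger_gap': 1.0026047919109373}
top [[460.10196165   0.         323.45798925]
 [  0.         460.10196165 199.26664174]
 [  0.           0.           1.        ]] [-0.03205269  0.          0.          0.          0.        ] [[-0.009 -0.994  0.113  0.416]
 [-1.     0.012  0.022 -0.012]
 [-0.023 -0.112 -0.993  1.158]
 [ 0.     0.     0.     1.   ]]
side [[486.12262104   0.         325.22792874]
 [  0.         486.12262104 203.41445155]
 [  0.           0.           1.        ]] [-0.06327615  0.          0.          0.          0.        ] [[-0.946 -0.16   0.28   0.233]
 [-0.322  0.399 -0.859  0.903]
 [ 0.026 -0.903 -0.429  0.534]
 [ 0.     0.     0.     1.   ]]
wrist [[354.74627413   0.         318.37777746]
 [  0.         354.74627413 197.43042373]
 [  0.           0.           1.        ]] [-0.01738381  0.          0.          0.          0.        ] [[ 0.32  -0.913 -0.252  0.263]
 [-0.948 -0.309 -0.083 -0.57 ]
 [-0.002  0.265 -0.964  0.373]
 [ 0.     0.     0.     1.   ]]
```

View pics/top0.png

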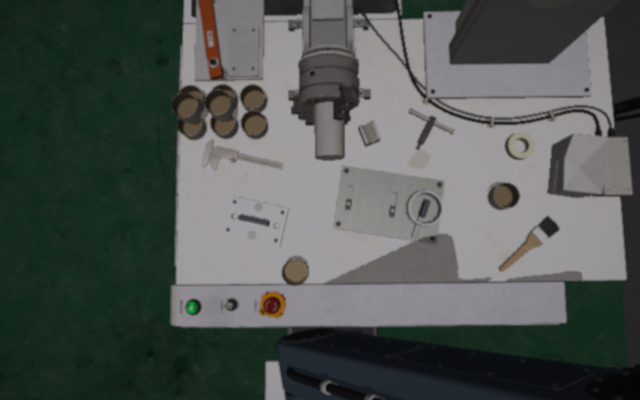

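View pics/side0.png

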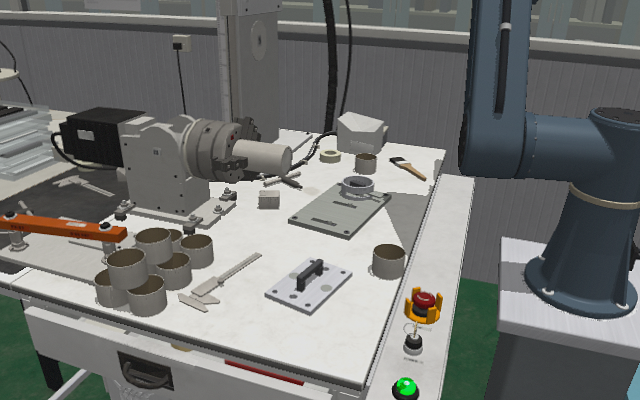

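View pics/wrist0.png

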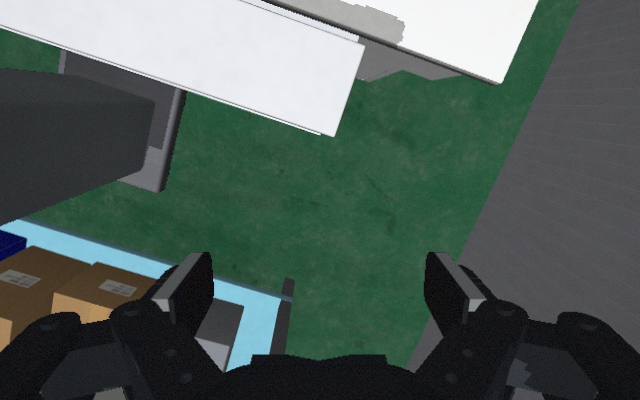

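The top view shows the plate at about (257,221) with its dark handle, the base at about (388,203), the well at (424,208), cup_a at (295,271) and the V block at (370,133). I'll enlarge these areas.

Run:
```python
from h import *
v=V('top0'); v.crop('c_plate',215,185,305,255,8); v.crop('c_base',325,155,455,245,6)
v=V('side0'); v.crop('c_side',255,165,405,315,4)
```

```text
(no output)
```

View pics/c_plate.png

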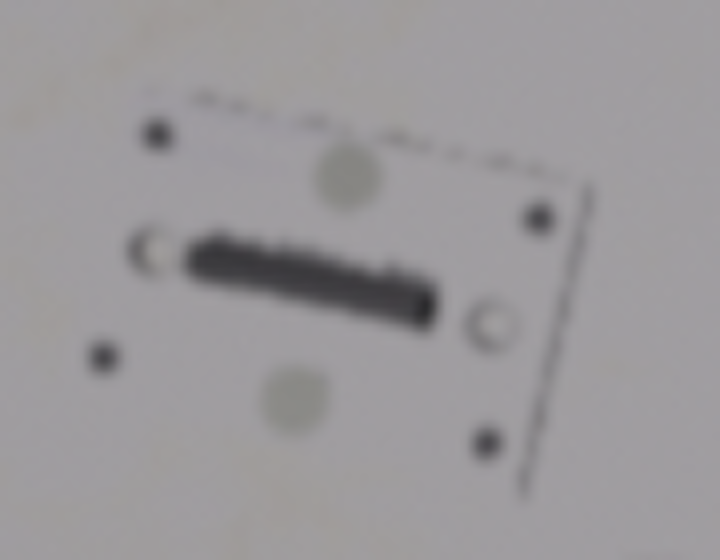

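View pics/c_base.png

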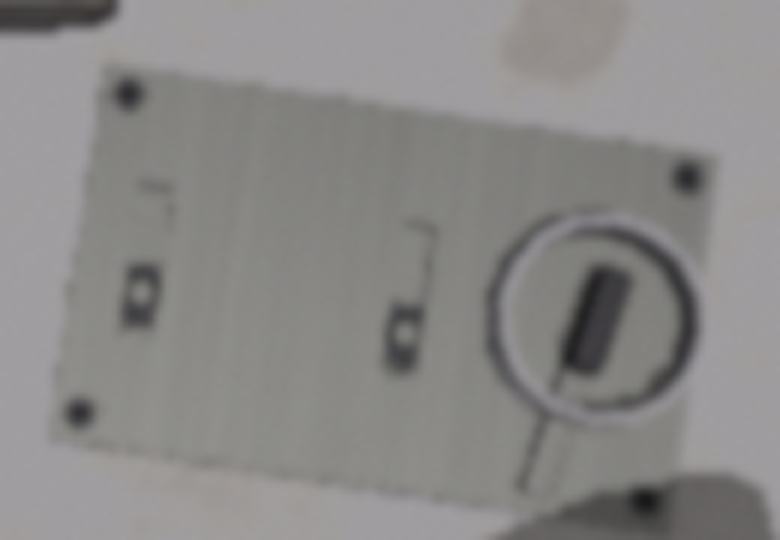

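View pics/c_side.png

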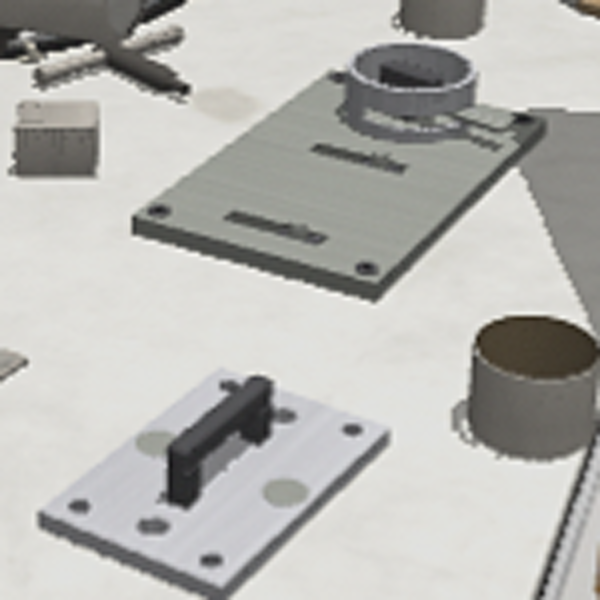

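Run:
```python
from h import *
v=V('top0')
def U(pts,u0,v0,k): return [((x+.5)/k-.5+u0,(y+.5)/k-.5+v0) for x,y in pts]
b=lambda p:U(p,325,155,6); pl=lambda p:U(p,215,185,8)
C=v.onz(b([(105,68),(718,158),(52,440)]),.012)[:,:2]
print('base corners',C, np.linalg.norm(C[0]-C[1]),np.linalg.norm(C[0]-C[2]))
S=v.onz(b([(127,94),(686,178),(79,413),(647,500)]),.012)[:,:2]; print('screws',S,S.mean(0))
ey=C[0]-C[1]; th=np.arctan2(-ey[0],ey[1]); print('th from y edge',th)
ex=C[0]-C[2]; print('th from x edge',np.arctan2(ex[1],ex[0]))
ey2=(S[0]-S[1]+S[2]-S[3]);print(np.arctan2(-ey2[0],ey2[1]))
ex2=(S[0]+S[1]-S[2]-S[3]);print(np.arctan2(ex2[1],ex2[0]))
th=np.arctan2(-ey2[0],ey2[1])
X=np.array([np.cos(th),np.sin(th)]);Y=np.array([-np.sin(th),np.cos(th)])
mid=S.mean(0); org=mid+0.045*Y; print('origin',org, 'from corner', (C[1]+C[2])/2+.045*Y)
w=v.onz(b([(592,318)]),.048)[0,:2]; print('well rim ctr',w,'origin from it',w+.13*Y)
pins=v.onz(b([(141,297),(404,332)]),.020)[:,:2]; print('pins base xy',[(np.dot(p-org,X),np.dot(p-org,Y)) for p in pins])
k=v.onz(b([(610,270),(583,370)]),.046)[:,:2]; d=k[1]-k[0]; print('knob ctr',k.mean(0),'len',np.linalg.norm(d),'latch dir angle from -x, cw', th, np.arctan2(d[1],d[0]))
la=v.onz(b([(522,490)]),.026)[0,:2]; d=la-w; print('latch tip',la,'r',np.linalg.norm(d), 'ang', ((th+np.pi)-np.arctan2(d[1],d[0]))%(2*np.pi))
P=v.onz(pl([(157,135),(539,219),(103,357),(487,443)]),.010)[:,:2]; print('plate screws ctr',P.mean(0), P)
H=v.onz(pl([(155,252),(492,325)]),.008)[:,:2]; print('holes',H,H.mean(0),np.linalg.norm(H[0]-H[1]))
d=H[0]-H[1]; print('plate th',np.arctan2(-d[0],d[1]))
d=P[0]-P[1]+P[2]-P[3]; print('plate th',np.arctan2(-d[0],d[1]))
h=v.onz(pl([(187,257),(436,310)]),.040)[:,:2]; print('handle',h.mean(0),np.linalg.norm(h[0]-h[1]))
for n,uv in [('cup',(295,271)),('well',(424,208)),('vb',(370,133))]: print(n,v.depth([uv]))
```

```text
base corners [[ 0.62974807 -0.03483932]
 [ 0.58824124 -0.29052882]
 [ 0.4735024  -0.01068663]] 0.2590365501850668 0.15810143457269152
screws [[ 0.61852933 -0.04392619]
 [ 0.57995927 -0.27684491]
 [ 0.48458511 -0.02202276]
 [ 0.44604794 -0.25580259]] [ 0.53228041 -0.14964911]
th from y edge -0.16092916244634156
th from x edge -0.15336761471305313
-0.1637393026784001
-0.15897870790151417
origin [ 0.5396158 -0.105251 ] from corner [ 0.53820721 -0.10620961]
well rim ctr [ 0.51835883 -0.2286082 ] origin from it [ 0.53954995 -0.100347  ]
pins base xy [(np.float64(-0.01694655760434673), np.float64(0.05500330498433402)), (np.float64(-0.014888663088611713), np.float64(-0.054369105020173766))]
knob ctr [ 0.51775278 -0.23079776] len 0.0421603616733679 latch dir angle from -x, cw -0.1637393026784001 2.8472996798393817
latch tip [ 0.45031109 -0.20208853] r 0.07303278732686876 ang 0.2078750975897221
plate screws ctr [0.49405567 0.18612838] [[0.54295163 0.23848003]
 [0.51501848 0.11756207]
 [0.47311652 0.2546856 ]
 [0.44513605 0.13378581]]
holes [[0.50610846 0.23909446]
 [0.48203079 0.13253754]] [0.49406962 0.185816  ] 0.10924336328438934
plate th -0.22222857323757156
plate th -0.22722883663279056
handle [0.49343896 0.18394455] 0.0784404072136271
cup [[0.36775258 0.08577121 0.00241518]]
well [[ 0.51780073 -0.23139849  0.04284004]]
vb [[ 0.71100713 -0.10615198  0.02289048]]
```

```bash
cat >> h.py <<'E'
def cur():
    s=manip.sense(); x,y,z,w=s['tool_rot']
    from scipy.spatial.transform import Rotation as R
    M=R.from_quat(s['tool_rot']).as_matrix()
    return s,M,np.arctan2(M[1,0],M[0,0])
def plan(p,phi=None):
    s,M,f=cur(); d=M.T@(np.array(p)-s['tcp_pos'])/0.4
    tw=0 if phi is None else -((phi-f+np.pi)%(2*np.pi)-np.pi)/0.5
    print('t',round(s['t'],2),'tcp',s['tcp_pos'].round(4),'phi',round(f,4),'F',s['force'].round(1),'gap',round(s['finger_gap'],3)); print('delta',d.round(4),'twist',round(tw,3))
E
python3 - <<'E'
from h import *
plan([0.53,-0.14,0.22],1.41)
s,M,f=cur(); print(M.round(4))
E
```

```text
t 0.15 tcp [ 0.1994 -0.5918  0.2416] phi 0.3248 F [-0.4 -0.  -0.2] gap 1.001
delta [ 1.1436 -0.8066  0.0556] twist -2.17
[[ 9.477e-01  3.191e-01 -2.000e-04]
 [ 3.191e-01 -9.477e-01  1.700e-03]
 [ 3.000e-04 -1.600e-03 -1.000e+00]]
```

Request:
move_arm(deltas=[[0.04, -0.03, 0, -0.1, 100], [0.12, -0.085, 0, -0.25, 100], [0.21, -0.145, 0, -0.4, 100], [0.3, -0.21, 0, -0.55, 100], [0.39, -0.27, 0, -0.7, 100], [0.48, -0.335, 0, -0.85, 100], [0.56, -0.39, 0, -1, 100], [0.62, -0.43, 0, -1, 100]])

```text
t: 0.82
tcp_pos: [0.3804, -0.3473, 0.2421]
tool_rot: [0.916, 0.402, 0.0, -0.001]
force: [-0.2, 0.3, -0.8]
finger_gap: 1.0
```

Run:
```python
from h import *
plan([0.53,-0.14,0.22],1.41)
```

```text
t 0.82 tcp [ 0.3804 -0.3473  0.2421] phi 0.8278 F [-0.2  0.3 -0.8] gap 1.0
delta [ 0.6346 -0.0752  0.0559] twist -1.164
```

Request:
move_arm(deltas=[[0.05, -0.006, 0.005, -0.15, 100], [0.13, -0.015, 0.012, -0.35, 100], [0.23, -0.027, 0.02, -0.55, 100], [0.33, -0.04, 0.03, -0.75, 100], [0.43, -0.05, 0.04, -0.9, 100], [0.53, -0.063, 0.05, -1, 100], [0.6, -0.071, 0.056, -1, 100], [0.635, -0.075, 0.056, -1, 100]])

```text
t: 1.48
tcp_pos: [0.5312, -0.1397, 0.2192]
tool_rot: [0.787, 0.616, 0.0, -0.001]
force: [-0.0, 0.2, -0.7]
finger_gap: 1.0
```

Request:
move_arm(deltas=[[0, 0, 0, -0.08, 100], [0, 0, 0, -0.16, 100], [0, 0, 0, -0.16, 100], [0, 0, 0, -0.16, 100], [0, 0, 0, -0.16, 100], [0, 0, 0, -0.16, 100], [0, 0, 0, -0.16, 100], [0, 0, 0, -0.16, 100]])

```text
t: 2.15
tcp_pos: [0.5299, -0.1435, 0.2199]
tool_rot: [0.764, 0.646, -0.0, -0.0]
force: [0.4, 0.1, -0.2]
finger_gap: 1.001
```

Run:
```python
from h import *
plan([0.53,-0.14,0.22],1.41); snap('wrist','w1'); snap('top','t1')
v=V('w1'); 
print(v.proj([[.539,-.105,.012],[.518,-.229,.048],[.54,-.04,.02]]))
```

```text
t 2.15 tcp [ 0.5299 -0.1435  0.2199] phi 1.404 F [ 0.4  0.1 -0.2] gap 1.001
delta [ 0.0087 -0.0011 -0.0002] twist -0.012
[[321.3066135  130.74304494]
 [321.11092242 269.53367858]
 [310.38146201  57.28655098]]
```

View pics/w1.png

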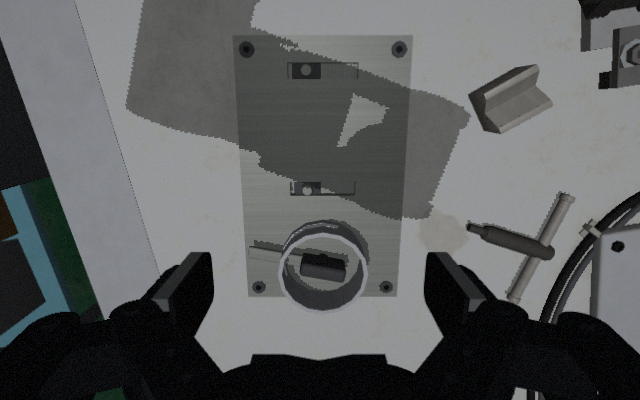

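The wrist view shows the base from above. The pins are at about (306,70) and (307,189), left of their slot centres, and the well is at (323,273). I'll enlarge this to measure.

Run:
```python
from h import *
v=V('w1'); v.p=cv2.convertScaleAbs(v.p,alpha=1.5); v.crop('c1',225,25,425,125,4); v.crop('c2',225,160,425,320,4)
```

```text
(no output)
```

View pics/c1.png

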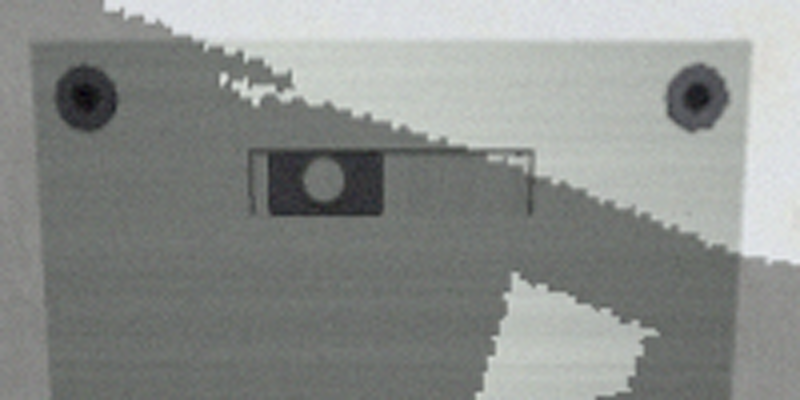

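View pics/c2.png

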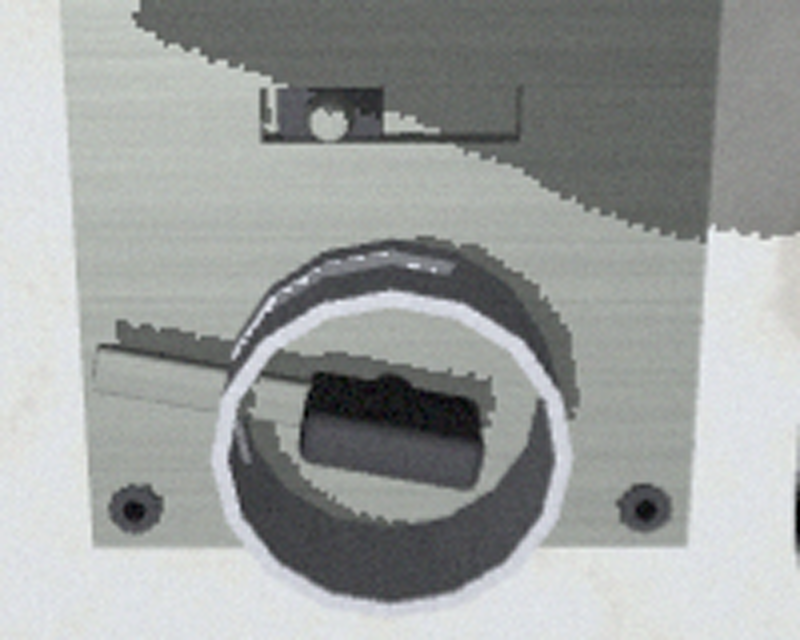

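Run:
```python
from h import *
v=V('w1')
def U(pts,u0,v0,k): return [((x+.5)/k-.5+u0,(y+.5)/k-.5+v0) for x,y in pts]
a=lambda p:U(p,225,25,4); b=lambda p:U(p,225,160,4)
C=v.onz(a([(31,42),(750,42)])+b([(94,547),(688,547)]),.012)[:,:2]
S=v.onz(a([(86,98),(697,98)])+b([(135,509),(644,509)]),.012)[:,:2]
for n,Q in (('corner',C),('screw',S)):
    ex=Q[1]-Q[0]+Q[3]-Q[2]; ey=Q[0]+Q[1]-Q[2]-Q[3]
    print(n,Q.round(4).tolist(),'w',np.linalg.norm(ex)/2,'l',np.linalg.norm(ey)/2,'th',np.arctan2(ex[1],ex[0]),np.arctan2(-ey[0],ey[1]),'mid',Q.mean(0))
pins=v.onz(a([(324,180)])+b([(329,118)]),.020)[:,:2]; d=pins[0]-pins[1]
print('pins',pins,'dist',np.linalg.norm(d),'th',np.arctan2(-d[0],d[1]),'mid',pins.mean(0))
for th in [np.arctan2(-d[0],d[1])]:
    X=np.array([np.cos(th),np.sin(th)]);Y=np.array([-np.sin(th),np.cos(th)])
    for Q in (C,S):
        o=Q.mean(0)+.045*Y; print('org',o,'pin in base',(pins-o)@np.c_[X,Y])
k=v.onz(b([(303,458),(475,488)]),.046)[:,:2]; print('knob front edge',k)
rim=v.onz(b([(392,295+158)]),.048)[:,:2]; print('well', rim)
# rim outer ellipse extremes
r=v.onz(b([(213,450),(574,450),(392,292),(392,612)]),.048)[:,:2]; print(r)
```

```text
corner [[0.475, -0.0094], [0.632, -0.0357], [0.4325, -0.2655], [0.5903, -0.292]] w 0.15959802425237504 l 0.2596574154305281 th -0.16620946954354432 -0.16288959198064387 mid [ 0.53246048 -0.15064343]
screw [[0.4845, -0.0228], [0.6191, -0.0453], [0.4458, -0.2561], [0.5799, -0.2786]] w 0.1362211489264348 l 0.23655555161993305 th -0.16619923262699088 -0.16548377252019617 mid [ 0.53235467 -0.15071556]
pins [[ 0.53410096 -0.04940203]
 [ 0.51627415 -0.15677643]] dist 0.10884417963897602 th -0.164524081551853 mid [ 0.52518756 -0.10308923]
org [ 0.53983071 -0.10625109] pin in base [[-0.01496328  0.05514296]
 [-0.01496328 -0.05370122]]
org [ 0.5397249  -0.10632322] pin in base [[-0.0148707   0.05523145]
 [-0.0148707  -0.05361273]]
knob front edge [[ 0.49762115 -0.23148398]
 [ 0.53677562 -0.24609264]]
well [[ 0.51884179 -0.23265827]]
[[ 0.47734584 -0.22492549]
 [ 0.56128628 -0.23901229]
 [ 0.5254177  -0.1926826 ]
 [ 0.51188794 -0.27494277]]
```

Run:
```python
from h import *
plan([0.494,0.175,0.2],1.346)
```

```text
t 2.25 tcp [ 0.5299 -0.1434  0.2199] phi 1.4043 F [ 0.   0.3 -0.2] gap 0.996
delta [ 0.7702 -0.2205  0.0498] twist 0.117
```

Request:
move_arm(deltas=[[0.05, -0.015, 0, 0, 100], [0.15, -0.04, 0.01, 0.03, 100], [0.25, -0.07, 0.02, 0.06, 100], [0.35, -0.1, 0.03, 0.1, 100], [0.45, -0.13, 0.04, 0.12, 100], [0.55, -0.158, 0.05, 0.12, 100], [0.65, -0.186, 0.05, 0.12, 100], [0.74, -0.212, 0.05, 0.12, 100]])

```text
t: 2.92
tcp_pos: [0.4945, 0.1648, 0.1998]
tool_rot: [0.782, 0.623, -0.0, -0.0]
force: [0.9, -0.4, -0.0]
finger_gap: 1.0
```

Request:
move_arm(deltas=[[0.03, -0.008, 0, 0, 100], [0.03, -0.008, 0, 0, 100], [0.03, -0.008, 0, 0, 100], [0.03, -0.008, 0, 0, 100], [0.03, -0.008, 0, 0, 100], [0.03, -0.008, 0, 0, 100], [0.03, -0.008, 0, 0, 100], [0.03, -0.008, 0, 0, 100]])

```text
t: 3.58
tcp_pos: [0.4951, 0.1742, 0.2]
tool_rot: [0.783, 0.622, -0.0, 0.0]
force: [0.4, 0.2, -0.6]
finger_gap: 1.002
```

Run:
```python
from h import *
plan([0.494,0.186,0.028],1.346); snap('wrist','w2')
v=V('w2'); q=v.proj([[.494,.186,.042]])[0]; print(q); u,w=q.astype(int)
u0=max(0,u-100);v0=max(0,w-75); print(u0,v0); v.crop('c3',u0,v0,u0+200,v0+150,4)
```

```text
t 3.58 tcp [0.4951 0.1742 0.2   ] phi 1.3432 F [ 0.4  0.2 -0.6] gap 1.002
delta [ 0.0281 -0.0093  0.4299] twist -0.006
[314.10849154 170.30144875]
214 95
```

View pics/w2.png

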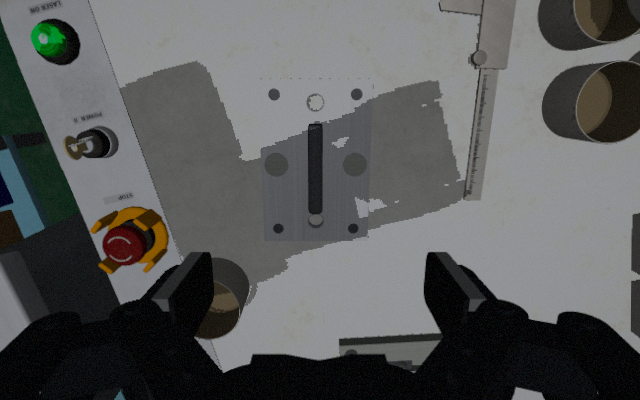

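View pics/c3.png

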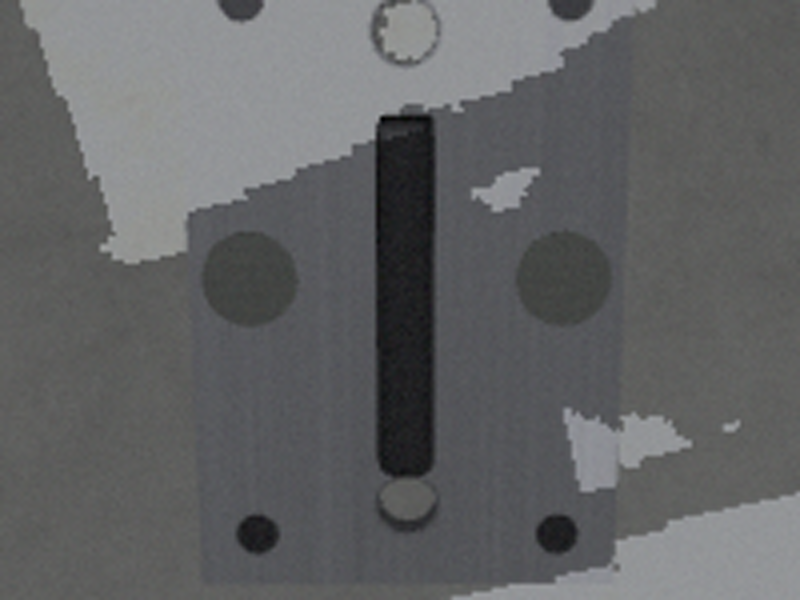

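Run:
```python
from h import *
v=V('w2'); v.crop('c4',250,70,380,250,4)
def U(pts,u0,v0,k): return [((x+.5)/k-.5+u0,(y+.5)/k-.5+v0) for x,y in pts]
S=v.onz([(273.9,94.4),(357,94.4)]+U([(258,534),(556,534)],214,95,4),.010)[:,:2]
ex=S[1]-S[0]+S[3]-S[2]; ey=S[0]+S[1]-S[2]-S[3]
print(np.linalg.norm(ex)/2,np.linalg.norm(ey)/2,np.arctan2(ex[1],ex[0]),np.arctan2(-ey[0],ey[1]),S.mean(0))
h=v.onz(U([(406,117),(406,474)],214,95,4),.042)[:,:2]; print('handle',h,h.mean(0),np.linalg.norm(h[0]-h[1]))
```

```text
0.07210505284275566 0.12383239452722015 -0.22708738168812184 -0.22985230066008025 [0.49458474 0.18494725]
handle [[0.50342122 0.22262385]
 [0.48633919 0.14950884]] [0.4948802  0.18606634] 0.07508395758330319
```

View pics/c4.png

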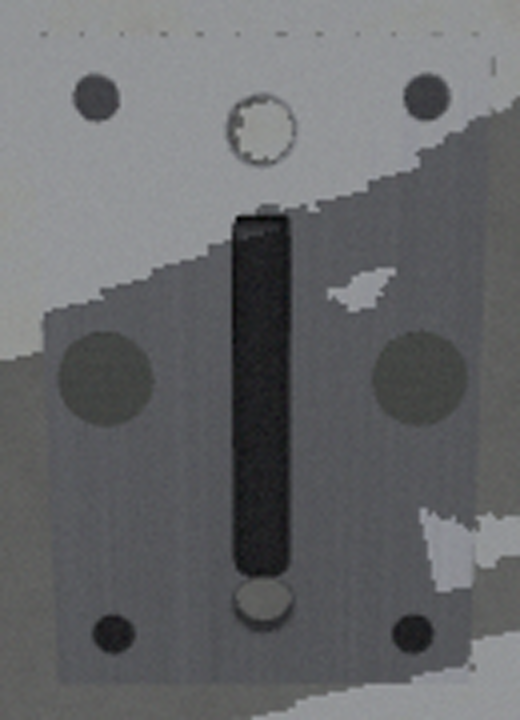

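Run:
```python
from h import *
plan([0.4946,0.1855,0.028],1.343)
```

```text
t 3.63 tcp [0.495  0.1744 0.1999] phi 1.3435 F [-0.5 -0.1 -0. ] gap 1.003
delta [ 0.0269 -0.0073  0.4298] twist 0.001
```

Request:
move_arm(deltas=[[0.014, -0.004, 0.03, 0, 100], [0.027, -0.007, 0.1, 0, 100], [0.027, -0.007, 0.18, 0, 100], [0.027, -0.007, 0.26, 0, 100], [0.027, -0.007, 0.33, 0, 100], [0.027, -0.007, 0.38, 0, 100], [0.027, -0.007, 0.415, 0, 100], [0.027, -0.007, 0.43, 0, 100]])

```text
t: 4.3
tcp_pos: [0.4935, 0.1858, 0.0257]
tool_rot: [0.782, 0.623, -0.002, -0.001]
force: [-0.8, 0.5, 0.2]
finger_gap: 1.003
```

Request:
move_arm(deltas=[[0, 0, 0, 0, 50], [0, 0, 0, 0, 20], [0, 0, 0, 0, 0], [0, 0, 0, 0, 0], [0, 0, 0, 0, 0], [0, 0, 0, 0, 0], [0, 0, 0, 0, 0], [0, 0, 0, 0, 0]], force=60)

```text
t: 4.97
tcp_pos: [0.4949, 0.1864, 0.0289]
tool_rot: [0.782, 0.623, 0.001, 0.0]
force: [-0.5, 0.0, 6.2]
finger_gap: 0.126
```

Run:
```python
from h import *
plan([0.4946,0.1855,0.028],1.343)
snap('wrist','w3')
```

```text
t 4.97 tcp [0.4949 0.1864 0.0289] phi 1.3448 F [-0.5  0.   6.2] gap 0.126
delta [-0.0024 -0.0003  0.0022] twist 0.004
```

View pics/w3.png

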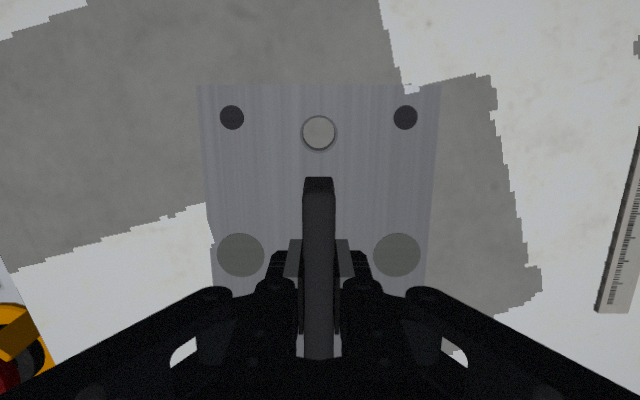

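Run:
```python
from h import *
v=V('w3'); s,M,f=cur()
P=v.onz([(232,117),(405,117),(319,132)],.010); print(P)
print('tool frame',((P-s['tcp_pos'])@M).round(4))
ex=P[1]-P[0]; print('th',np.arctan2(ex[1],ex[0]),'phi-pi/2',f-np.pi/2)
```

```text
[[0.47349006 0.25373122 0.01      ]
 [0.54345503 0.23767837 0.01      ]
 [0.50728693 0.23963718 0.01      ]]
tool frame [[ 0.0608 -0.036   0.0189]
 [ 0.0608  0.0358  0.019 ]
 [ 0.0546  0.0001  0.0189]]
th -0.2255375813661167 phi-pi/2 -0.2260408312594171
```

Request:
move_arm(deltas=[[0, 0, -0.01, 0, 0], [0, 0, -0.03, 0, 0], [0, 0, -0.06, 0, 0], [0, 0, -0.1, 0, 0], [0, 0, -0.15, 0, 0], [0, 0, -0.19, 0, 0], [0, 0, -0.22, 0, 0], [0, 0, -0.23, 0, 0]])

```text
t: 5.68
tcp_pos: [0.4946, 0.1863, 0.1214]
tool_rot: [0.782, 0.623, 0.001, 0.0]
force: [0.0, -0.3, -7.7]
finger_gap: 0.124
```

Run:
```python
from h import *
plan([0.533,-0.1048,0.12],1.406)
```

```text
t 5.68 tcp [0.4946 0.1863 0.1214] phi 1.3449 F [ 0.  -0.3 -7.7] gap 0.124
delta [-0.6879  0.2566  0.0034] twist -0.122
```

Request:
move_arm(deltas=[[-0.02, 0.007, 0, 0, 0], [-0.06, 0.022, 0, -0.01, 0], [-0.12, 0.045, 0, -0.02, 0], [-0.18, 0.067, 0, -0.03, 0], [-0.24, 0.09, 0, -0.05, 0], [-0.3, 0.112, 0, -0.06, 0], [-0.36, 0.134, 0, -0.07, 0], [-0.42, 0.157, 0, -0.08, 0]])

```text
t: 6.35
tcp_pos: [0.5166, 0.0069, 0.1185]
tool_rot: [0.77, 0.638, -0.001, -0.001]
force: [0.4, 0.4, -6.9]
finger_gap: 0.126
```

Run:
```python
from h import *
plan([0.533,-0.1048,0.1],1.406)
```

```text
t 6.35 tcp [0.5166 0.0069 0.1185] phi 1.385 F [ 0.4  0.4 -6.9] gap 0.126
delta [-0.2668  0.0921  0.046 ] twist -0.042
```

Request:
move_arm(deltas=[[-0.05, 0.017, 0, -0.01, 0], [-0.1, 0.034, 0, -0.02, 0], [-0.15, 0.052, 0, -0.03, 0], [-0.19, 0.066, 0.01, -0.04, 0], [-0.23, 0.08, 0.02, -0.042, 0], [-0.255, 0.089, 0.03, -0.042, 0], [-0.268, 0.092, 0.04, -0.042, 0], [-0.27, 0.092, 0.046, -0.042, 0]])

```text
t: 7.02
tcp_pos: [0.5335, -0.1053, 0.1002]
tool_rot: [0.763, 0.646, -0.001, -0.001]
force: [-0.2, -0.3, -6.7]
finger_gap: 0.128
```

Request:
move_arm(deltas=[[0, 0, 0, 0, 0], [0, 0, 0, 0, 0], [0, 0, 0, 0, 0], [0, 0, 0, 0, 0], [0, 0, 0, 0, 0], [0, 0, 0, 0, 0], [0, 0, 0, 0, 0], [0, 0, 0, 0, 0]])

```text
t: 7.68
tcp_pos: [0.5343, -0.1043, 0.1017]
tool_rot: [0.763, 0.647, 0.0, 0.0]
force: [0.6, -0.5, -7.8]
finger_gap: 0.125
```

Run:
```python
from h import *
plan([0.533,-0.1048,0.055],1.406); snap('wrist','w4')
```

```text
t 7.68 tcp [ 0.5343 -0.1043  0.1017] phi 1.4061 F [ 0.6 -0.5 -7.8] gap 0.125
delta [-0.0017 -0.0031  0.1166] twist 0.0
```

View pics/w4.png

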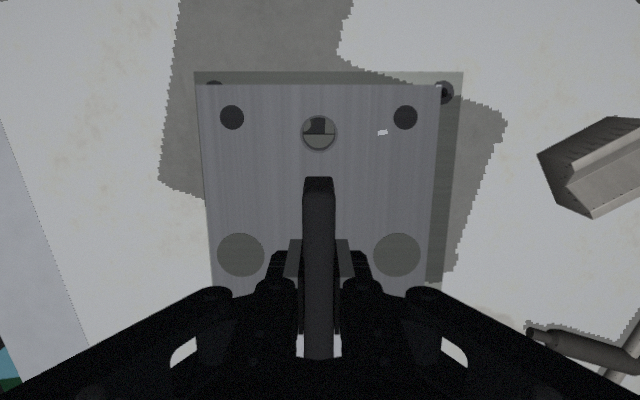

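Request:
move_arm(deltas=[[0, -0.001, 0.01, 0, 0], [-0.001, -0.002, 0.03, 0, 0], [-0.0015, -0.003, 0.05, 0, 0], [-0.0015, -0.003, 0.07, 0, 0], [-0.0015, -0.003, 0.09, 0, 0], [-0.0015, -0.003, 0.105, 0, 0], [-0.0015, -0.003, 0.115, 0, 0], [-0.0015, -0.003, 0.117, 0, 0]])

```text
t: 8.4
tcp_pos: [0.5325, -0.1047, 0.0535]
tool_rot: [0.763, 0.646, -0.0, -0.001]
force: [0.3, 0.7, -7.7]
finger_gap: 0.123
```

Request:
move_arm(deltas=[[0, 0, 0.002, 0, 0], [0, 0, 0.004, 0, 0], [0, 0, 0.006, 0, 0], [0, 0, 0.008, 0, 0], [0, 0, 0.01, 0, 0], [0, 0, 0.012, 0, 0], [0, 0, 0.013, 0, 0], [0, 0, 0.013, 0, 0]])

```text
t: 9.07
tcp_pos: [0.533, -0.1049, 0.0495]
tool_rot: [0.763, 0.646, -0.0, -0.0]
force: [-1.1, -1.6, -7.4]
finger_gap: 0.127
```

Run:
```python
from h import *
plan([0.533,-0.1048,0.049],1.406)
```

```text
t 9.07 tcp [ 0.533  -0.1049  0.0495] phi 1.4058 F [-1.1 -1.6 -7.4] gap 0.127
delta [0.0002 0.0001 0.0012] twist -0.0
```

Not yet in contact, so I'll lower a little more.

Request:
move_arm(deltas=[[0, 0, 0.001, 0, 0], [0, 0, 0.002, 0, 0], [0, 0, 0.003, 0, 0], [0, 0, 0.004, 0, 0], [0, 0, 0.005, 0, 0], [0, 0, 0.005, 0, 0], [0, 0, 0.005, 0, 0], [0, 0, 0.005, 0, 0]])

```text
t: 9.73
tcp_pos: [0.5333, -0.1049, 0.0487]
tool_rot: [0.763, 0.646, 0.0, 0.001]
force: [-0.6, 1.2, 6.4]
finger_gap: 0.125
```

Run:
```python
from h import *
plan([0.5251,-0.1035,0.047],1.406)
```

```text
t 9.73 tcp [ 0.5333 -0.1049  0.0487] phi 1.4059 F [-0.6  1.2  6.4] gap 0.125
delta [ 0.0002 -0.0208  0.0043] twist -0.0
```

Request:
move_arm(deltas=[[0, -0.002, 0.001, 0, 0], [0, -0.005, 0.002, 0, 0], [0, -0.008, 0.003, 0, 0], [0, -0.011, 0.003, 0, 0], [0, -0.014, 0.003, 0, 0], [0, -0.016, 0.003, 0, 0], [0, -0.018, 0.003, 0, 0], [0, -0.02, 0.003, 0, 0]])

```text
t: 10.4
tcp_pos: [0.5311, -0.1054, 0.0489]
tool_rot: [0.763, 0.646, 0.004, 0.006]
force: [6.5, 1.0, 6.6]
finger_gap: 0.133
```

Run:
```python
from h import *
plan([0.5251,-0.1035,0.047],1.406)
```

```text
t 10.4 tcp [ 0.5311 -0.1054  0.0489] phi 1.4049 F [6.5 1.  6.6] gap 0.133
delta [ 0.0021 -0.0157  0.0045] twist -0.002
```

Run:
```python
from h import *
s,M,f=cur(); print(M.round(4),s['force'],s['ft_torque'],s['tcp_pos'],s['qd'].round(3)); snap('wrist','w5'); snap('side','s5')
V('s5').crop('c5',270,150,420,260,5)
s,M,f=cur(); print(s['force'],s['ft_torque'],s['tcp_pos'])
```

```text
[[ 0.1651  0.9862  0.014 ]
 [ 0.9863 -0.1651 -0.0047]
 [-0.0024  0.0146 -0.9999]] [6.46625131 1.00279914 6.55043148] [ 0.2240924  -1.00573969  0.01062307] [ 0.53112807 -0.10537077  0.04890457] [-0.008 -0.007  0.022 -0.003 -0.021 -0.006]
[5.02894636 1.12851511 6.12951761] [ 0.30419662 -0.80506935 -0.01791903] [ 0.53094776 -0.10543097  0.04888122]
```

View pics/w5.png

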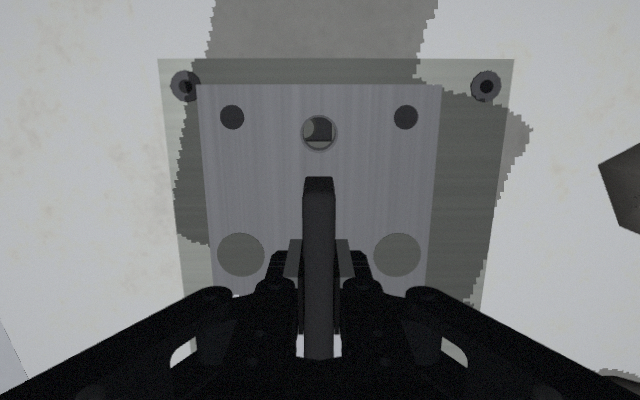

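View pics/c5.png

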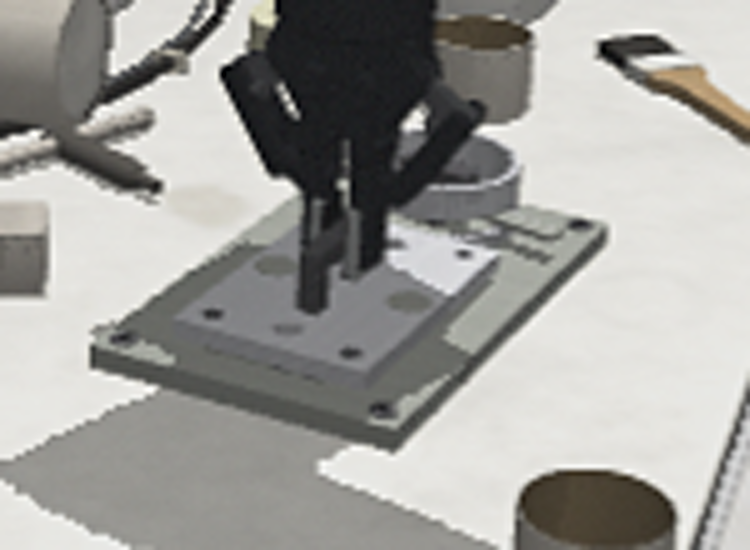

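Run:
```python
from h import *
v=V('w5'); v.p=cv2.convertScaleAbs(v.p,alpha=1.6); v.crop('c6',280,100,360,160,10)
s,M,f=cur()
P=v.onz([(232,117),(406,117),(319,132)],.030); print(((P-s['tcp_pos'])@M).round(4))
plan([0.5251,-0.1035,0.047],1.406)
```

```text
[[ 0.0609 -0.0356  0.0182]
 [ 0.0609  0.0365  0.0193]
 [ 0.0547  0.0003  0.0188]]
t 10.5 tcp [ 0.5309 -0.1054  0.0489] phi 1.4048 F [5.  1.1 6.1] gap 0.127
delta [ 0.0024 -0.0153  0.0045] twist -0.002
```

View pics/c6.png

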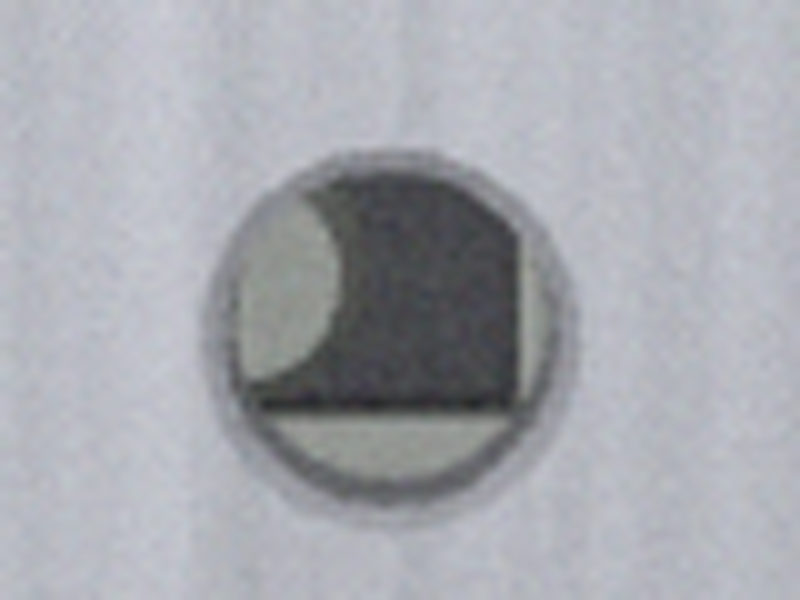

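The crop shows the pin top at the left of the +y hole. It lies about 6.5 mm towards -x and about 1.1 mm towards +y from the hole centre. Friction under the 14 N load holds the slide back, so I'll lighten the load, shift +1 mm in y and keep sliding.

Request:
move_arm(deltas=[[0.001, 0, -0.002, 0, 0], [0.002, 0, -0.004, 0, 0], [0.0028, 0, -0.005, 0, 0], [0.0028, 0, -0.005, 0, 0], [0.0028, -0.001, -0.005, 0, 0], [0.0028, -0.002, -0.005, 0, 0], [0.0028, -0.002, -0.005, 0, 0], [0.0028, -0.002, -0.005, 0, 0]])

```text
t: 11.17
tcp_pos: [0.5238, -0.1021, 0.0479]
tool_rot: [0.763, 0.646, -0.0, -0.001]
force: [-0.1, 0.1, -7.5]
finger_gap: 0.125
```

Run:
```python
from h import *
plan([0.5245,-0.1035,0.047],1.406);snap('wrist','w6')
s,M,f=cur();print(M.round(4))
v=V('w6'); v.p=cv2.convertScaleAbs(v.p,alpha=1.6); v.crop('c7',280,100,360,160,10)
```

```text
t 11.17 tcp [ 0.5238 -0.1021  0.0479] phi 1.4058 F [-0.1  0.1 -7.5] gap 0.125
delta [-0.0032  0.0022  0.0022] twist -0.0
[[ 1.643e-01  9.864e-01 -1.100e-03]
 [ 9.864e-01 -1.643e-01  5.000e-04]
 [ 3.000e-04 -1.200e-03 -1.000e+00]]
```

View pics/c7.png

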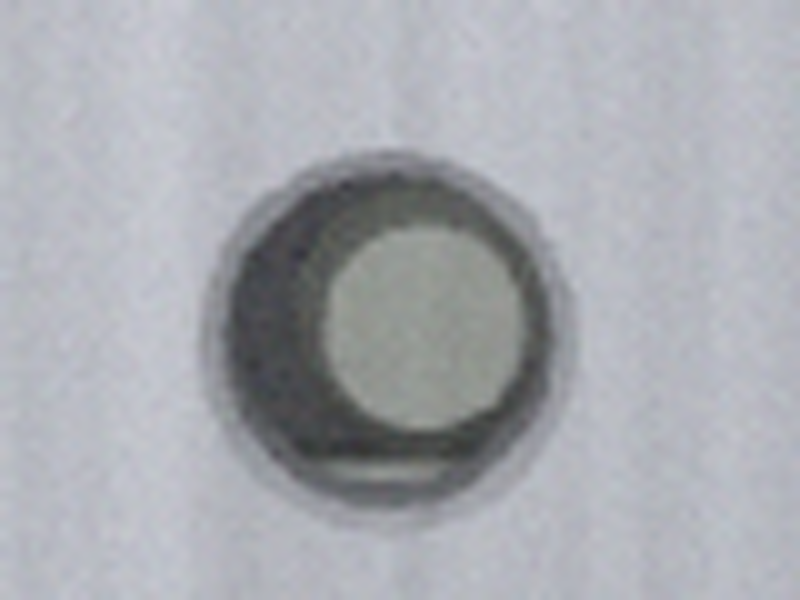

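The pin top is now inside the hole, about 1.3 mm off in +x, and the plate hangs free. I'll centre it and lower.

Request:
move_arm(deltas=[[0, 0.002, 0, 0, 0], [-0.001, 0.003, 0.002, 0, 0], [-0.001, 0.003, 0.005, 0, 0], [-0.001, 0.003, 0.008, 0, 0], [-0.001, 0.003, 0.011, 0, 0], [-0.001, 0.003, 0.014, 0, 0], [-0.001, 0.003, 0.017, 0, 0], [-0.001, 0.003, 0.019, 0, 0]])

```text
t: 11.88
tcp_pos: [0.5255, -0.1029, 0.0409]
tool_rot: [0.763, 0.646, -0.0, -0.0]
force: [-2.1, -0.1, 3.2]
finger_gap: 0.123
```

Run:
```python
from h import *
plan([0.5245,-0.1035,0.0409],1.406);snap('wrist','w7')
s,M,f=cur();print(M.round(4))
v=V('w7'); v.p=cv2.convertScaleAbs(v.p,alpha=1.6); v.crop('c8',280,100,360,160,10)
```

```text
t 11.88 tcp [ 0.5255 -0.1029  0.0409] phi 1.4058 F [-2.1 -0.1  3.2] gap 0.123
delta [-0.0019 -0.0023  0.    ] twist -0.0
[[ 1.642e-01  9.864e-01 -2.000e-04]
 [ 9.864e-01 -1.642e-01  0.000e+00]
 [-0.000e+00 -2.000e-04 -1.000e+00]]
```

View pics/c8.png

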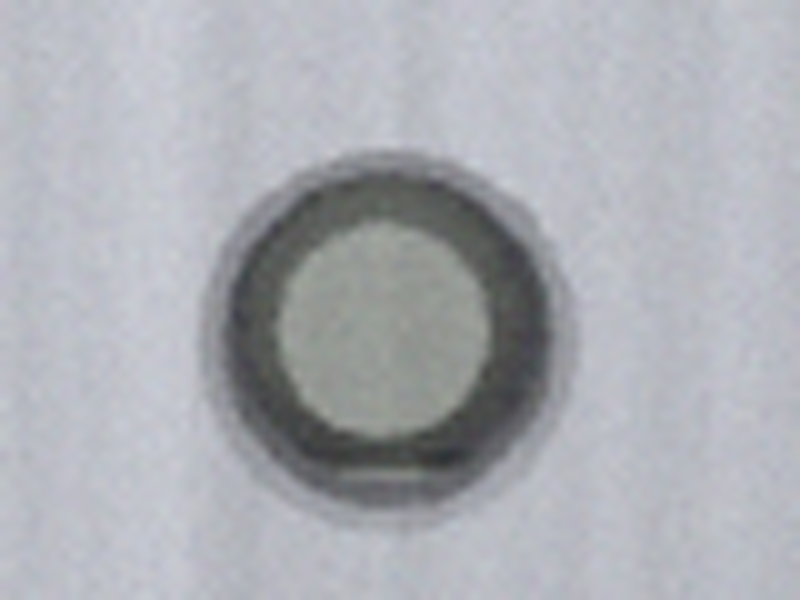

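The TCP stands at z=0.0409, exactly the seated height, with the pin centred in the hole. I'll release and rise.

Request:
move_arm(deltas=[[0, 0, 0, 0, 30], [0, 0, 0, 0, 60], [0, 0, 0, 0, 60], [0, 0, 0, 0, 60], [0, 0, 0, 0, 60], [0, 0, -0.01, 0, 60], [0, 0, -0.04, 0, 60], [0, 0, -0.08, 0, 60]])

```text
t: 12.6
tcp_pos: [0.5248, -0.1026, 0.0724]
tool_rot: [0.763, 0.646, -0.001, -0.001]
force: [-0.0, 0.4, -0.6]
finger_gap: 0.6
```

Run:
```python
from h import *
plan([0.5186,-0.18,0.2],2.0)
```

```text
t 12.6 tcp [ 0.5248 -0.1026  0.0724] phi 1.4057 F [-0.   0.4 -0.6] gap 0.6
delta [-0.1932  0.0157 -0.3192] twist -1.189
```

Request:
move_arm(deltas=[[0, 0, -0.05, 0, 60], [-0.02, 0, -0.13, 0, 60], [-0.05, 0.003, -0.2, -0.2, 60], [-0.09, 0.006, -0.26, -0.4, 60], [-0.13, 0.01, -0.3, -0.6, 60], [-0.16, 0.013, -0.32, -0.8, 60], [-0.18, 0.015, -0.32, -0.95, 60], [-0.19, 0.015, -0.32, -1, 60]])

```text
t: 13.27
tcp_pos: [0.5195, -0.1804, 0.2022]
tool_rot: [0.579, 0.816, 0.0, 0.002]
force: [-0.2, 0.1, -0.2]
finger_gap: 0.605
```

Request:
move_arm(deltas=[[0, 0, 0, -0.2, 40], [0, 0, 0, -0.4, 40], [0, 0, 0, -0.6, 40], [0, 0, 0, -0.8, 40], [0, 0, 0, -0.95, 40], [0, 0, 0, -1, 40], [0, 0, 0, -1, 40], [0, 0, 0, -1, 40]])

```text
t: 13.93
tcp_pos: [0.5189, -0.1788, 0.2009]
tool_rot: [0.36, 0.933, 0.0, 0.0]
force: [-0.8, -0.4, -0.2]
finger_gap: 0.402
```

Run:
```python
from h import *
plan([0.5186,-0.2338,0.1],np.pi-0.357);snap('wrist','w8'); snap('side','s8'); V('s8').crop('c9',270,150,420,260,5)
```

```text
t 13.93 tcp [ 0.5189 -0.1788  0.2009] phi 2.405 F [-0.8 -0.4 -0.2] gap 0.402
delta [-0.0918 -0.1025  0.2523] twist -0.759
```

View pics/w8.png

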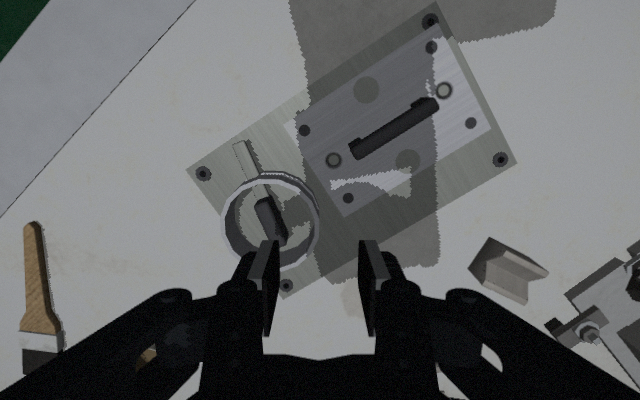

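View pics/c9.png

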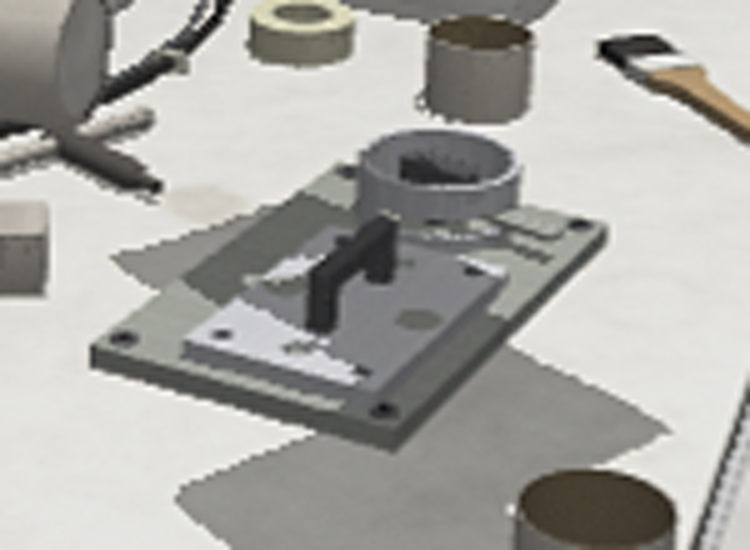

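Request:
move_arm(deltas=[[-0.02, -0.02, 0.02, -0.15, 30], [-0.04, -0.045, 0.06, -0.3, 30], [-0.07, -0.075, 0.1, -0.5, 30], [-0.085, -0.095, 0.13, -0.65, 30], [-0.092, -0.102, 0.15, -0.75, 30], [-0.092, -0.102, 0.15, -0.76, 30], [-0.092, -0.102, 0.15, -0.76, 30], [-0.092, -0.102, 0.15, -0.76, 30]])

```text
t: 14.7
tcp_pos: [0.5191, -0.2336, 0.1412]
tool_rot: [0.178, 0.984, -0.0, 0.0]
force: [-0.1, 0.0, 0.9]
finger_gap: 0.298
```

Run:
```python
from h import *
plan([0.5186,-0.2338,0.1],np.pi-0.357);snap('wrist','w9')
v=V('w9'); print(v.proj([[.5186,-.2338,.046],[.5186,-.2338,.048]])); snap('top','t9'); V('t9').crop('c11',325,155,455,245,6)
```

```text
t 14.7 tcp [ 0.5191 -0.2336  0.1412] phi 2.7847 F [-0.1  0.   0.9] gap 0.298
delta [ 0.0011 -0.0009  0.1029] twist 0.0
[[317.0630714  203.97642467]
 [317.05195076 204.83392295]]
```

View pics/w9.png

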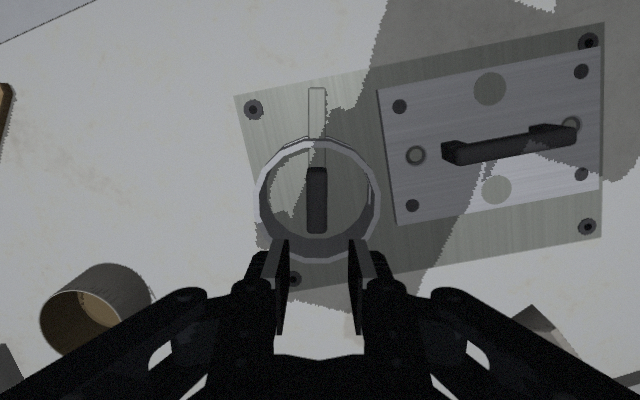

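Run:
```python
from h import *
v=V('w9'); v.crop('c10',240,125,400,275,5)
c=v.proj([[.5186,-.2338,.048]]);
for ce in [(.5186,-.2338),(.5180,-.2345),(.5184,-.2329)]:
    for r in (.038,.042):
        a=np.linspace(0,2*np.pi,721); q=v.proj(np.c_[ce[0]+r*np.cos(a),ce[1]+r*np.sin(a),0*a+.048]); print(ce,r,q.min(0),q.max(0))
```

```text
(0.5186, -0.2338) 0.038 [259.51777014 147.24727678] [374.5866939  257.65355454]
(0.5186, -0.2338) 0.042 [253.45530086 140.88832144] [380.6490962  262.95532959]
(0.518, -0.2345) 0.038 [258.18588188 146.74375386] [373.29622095 257.22980513]
(0.518, -0.2345) 0.042 [252.12124578 140.38014666] [379.3608856  262.53534872]
(0.5184, -0.2329) 0.038 [260.65633588 146.45336155] [375.79083732 256.9856617 ]
(0.5184, -0.2329) 0.042 [254.59028947 140.0870565 ] [381.85706184 262.29338937]
```

View pics/c10.png

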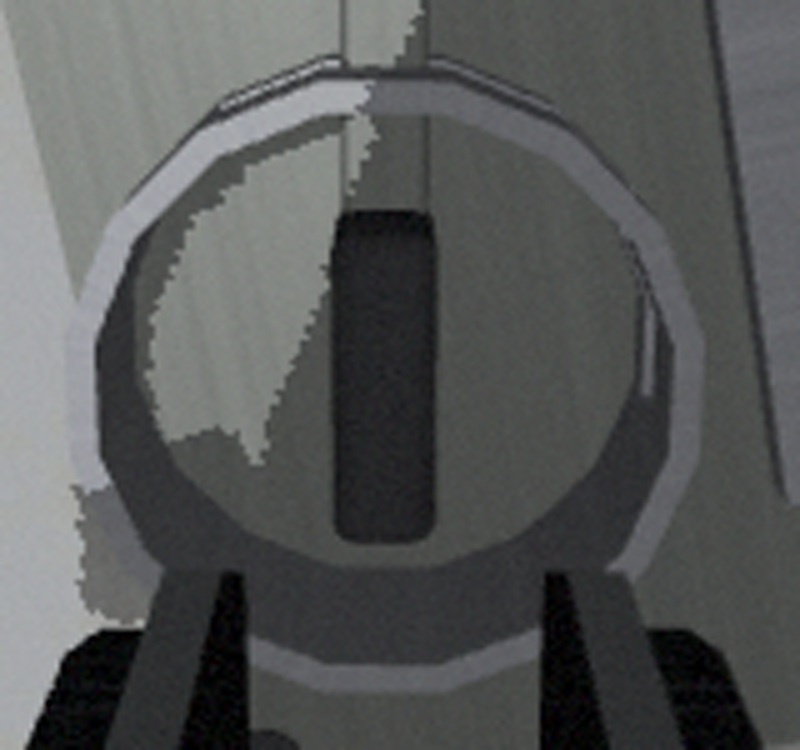

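The rim matches the predicted centre (0.5186, -0.2338) to within a pixel, and the knob at column 317 is aligned with the jaws. I'll descend.

Request:
move_arm(deltas=[[0.001, -0.001, 0.03, 0, 30], [0.001, -0.001, 0.07, 0, 30], [0.001, -0.001, 0.11, 0, 30], [0.001, -0.001, 0.15, 0, 30], [0.001, -0.001, 0.185, 0, 30], [0.001, -0.001, 0.21, 0, 30], [0.001, -0.001, 0.225, 0, 30], [0.001, -0.001, 0.23, 0, 30]])

```text
t: 15.47
tcp_pos: [0.5183, -0.2337, 0.0482]
tool_rot: [0.177, 0.984, 0.0, -0.0]
force: [-0.5, -0.1, -0.6]
finger_gap: 0.304
```

Request:
move_arm(deltas=[[0, 0, 0.005, 0, 30], [0, 0, 0.012, 0, 30], [0, 0, 0.02, 0, 30], [0, 0, 0.028, 0, 30], [0, 0, 0.035, 0, 30], [0, 0, 0.04, 0, 30], [0, 0, 0.042, 0, 30], [0, 0, 0.042, 0, 30]])

```text
t: 16.13
tcp_pos: [0.5183, -0.234, 0.0317]
tool_rot: [0.177, 0.984, 0.0, -0.0]
force: [-0.0, 0.6, -0.1]
finger_gap: 0.299
```

Run:
```python
from h import *
plan([0.5186,-0.2338,0.032],np.pi-0.357);snap('wrist','w10')
```

```text
t 16.13 tcp [ 0.5183 -0.234   0.0317] phi 2.7857 F [-0.   0.6 -0.1] gap 0.299
delta [-0.0005  0.0007 -0.0008] twist 0.002
```

View pics/w10.png

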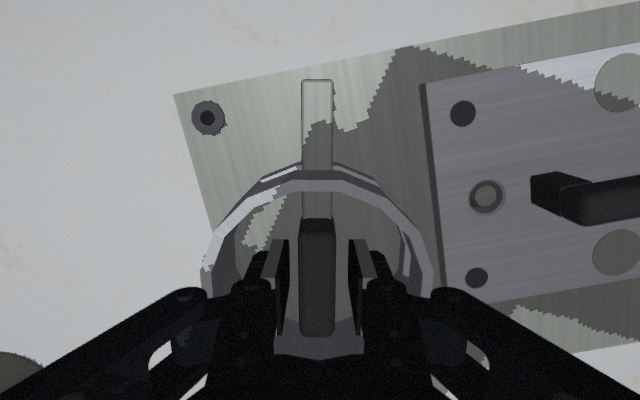

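Request:
move_arm(deltas=[[0, 0, 0, 0, 15], [0, 0, 0, 0, 0], [0, 0, 0, 0, 0], [0, 0, 0, 0, 0], [0, 0, 0, 0, 0], [0, 0, 0, 0, 0], [0, 0, 0, 0, 0], [0, 0, 0, 0, 0]], force=35)

```text
t: 16.85
tcp_pos: [0.5183, -0.2346, 0.0321]
tool_rot: [0.177, 0.984, -0.0, 0.0]
force: [-3.2, -4.8, 1.9]
finger_gap: 0.158
```

Request:
move_arm(deltas=[[0, 0, 0, 0.08, 0], [0, 0, 0, 0.2, 0], [0, 0, 0, 0.35, 0], [0, 0, 0, 0.5, 0], [0, 0, 0, 0.65, 0], [0, 0, 0, 0.8, 0], [0, 0, 0, 0.9, 0], [0, 0, 0, 1, 0]])

```text
t: 17.52
tcp_pos: [0.5184, -0.2345, 0.0321]
tool_rot: [0.416, 0.909, -0.0, 0.0]
force: [-3.6, -3.6, 1.8]
finger_gap: 0.157
```

Run:
```python
from h import *
plan([0.5186,-0.2338,0.032],np.pi-.165-1.4);snap('wrist','w11'); print(manip.sense()['ft_torque'])
```

```text
t 17.52 tcp [ 0.5184 -0.2345  0.0321] phi 2.2838 F [-3.6 -3.6  1.8] gap 0.157
delta [0.0011 0.0016 0.0003] twist 1.414
[-0.61773019  0.45698868 -0.05453808]
```

View pics/w11.png

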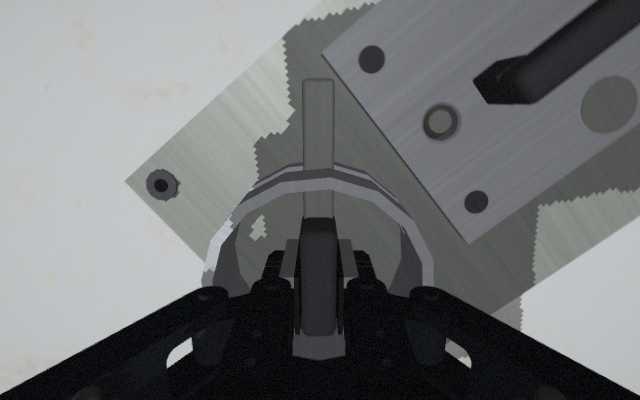

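Request:
move_arm(deltas=[[0, 0, 0, 0.1, 0], [0, 0, 0, 0.22, 0], [0, 0, 0, 0.34, 0], [0, 0, 0, 0.46, 0], [0, 0, 0, 0.58, 0], [0, 0, 0, 0.7, 0], [0, 0, 0, 0.8, 0], [0, 0, 0, 0.9, 0]])

```text
t: 18.23
tcp_pos: [0.5185, -0.2345, 0.0321]
tool_rot: [0.608, 0.794, -0.0, 0.0]
force: [-2.6, -4.5, 1.7]
finger_gap: 0.152
```

Run:
```python
from h import *
plan([0.5186,-0.2338,0.032],np.pi-.165-1.4);snap('wrist','w12'); print(manip.sense()['ft_torque'])
```

```text
t 18.23 tcp [ 0.5185 -0.2345  0.0321] phi 1.8345 F [-2.6 -4.5  1.7] gap 0.152
delta [0.0017 0.0007 0.0003] twist 0.516
[-0.66238251  0.39246999 -0.08128537]
```

View pics/w12.png

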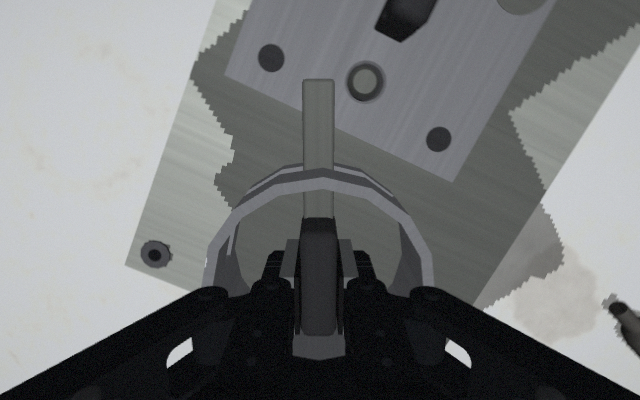

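Request:
move_arm(deltas=[[0, 0, 0, 0.1, 0], [0, 0, 0, 0.2, 0], [0, 0, 0, 0.3, 0], [0, 0, 0, 0.4, 0], [0, 0, 0, 0.48, 0], [0, 0, 0, 0.53, 0], [0, 0, 0, 0.56, 0], [0, 0, 0, 0.56, 0]])

```text
t: 18.95
tcp_pos: [0.5185, -0.2345, 0.0321]
tool_rot: [0.711, 0.703, -0.0, 0.0]
force: [-2.9, -4.7, 3.1]
finger_gap: 0.158
```

Run:
```python
from h import *
plan([0.5186,-0.2338,0.032],np.pi-.165-1.4); print(manip.sense()['ft_torque'])
```

```text
t 18.95 tcp [ 0.5185 -0.2345  0.0321] phi 1.5597 F [-2.9 -4.7  3.1] gap 0.158
delta [0.0018 0.0002 0.0002] twist -0.034
[-0.72114069  0.39968706  0.70775159]
```

The moment about z jumped from -0.08 to +0.71 N m, so the knob is against its stop. I'll open within the well's width and rise.

Request:
move_arm(deltas=[[0, 0, 0, 0, 20], [0, 0, 0, 0, 30], [0, 0, 0, 0, 30], [0, 0, 0, 0, 30], [0, 0, 0, 0, 30], [0, 0, -0.01, 0, 30], [0, 0, -0.03, 0, 30], [0, 0, -0.06, 0, 30]])

```text
t: 19.62
tcp_pos: [0.5179, -0.2336, 0.056]
tool_rot: [0.712, 0.702, -0.0, -0.001]
force: [0.5, -0.9, -0.0]
finger_gap: 0.304
```

Request:
move_arm(deltas=[[0, 0, -0.05, 0, 30], [0, 0, -0.12, 0, 30], [0, 0, -0.2, 0, 30], [0, 0, -0.28, 0, 30], [0, 0, -0.35, 0, 30], [0, 0, -0.4, 0, 30], [0, 0, -0.42, 0, 30], [0, 0, -0.42, 0, 30]])

```text
t: 20.28
tcp_pos: [0.5195, -0.2347, 0.2271]
tool_rot: [0.712, 0.702, 0.001, 0.003]
force: [0.7, 0.2, -0.3]
finger_gap: 0.298
```

Run:
```python
from h import *
plan([0.5186,-0.2338,0.2],None);snap('wrist','w13'); snap('side','s13'); V('s13').crop('c13',270,150,420,260,5); V('w13').crop('c14',230,20,430,320,2)
```

```text
t 20.28 tcp [ 0.5195 -0.2347  0.2271] phi 1.5559 F [ 0.7  0.2 -0.3] gap 0.298
delta [ 0.0026 -0.0027  0.0678] twist 0
```

View pics/w13.png

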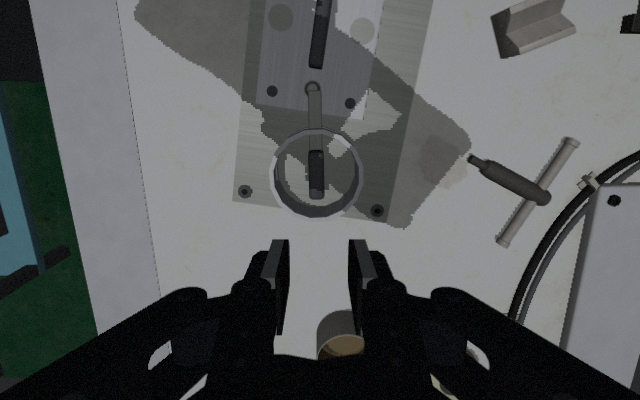

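View pics/c13.png

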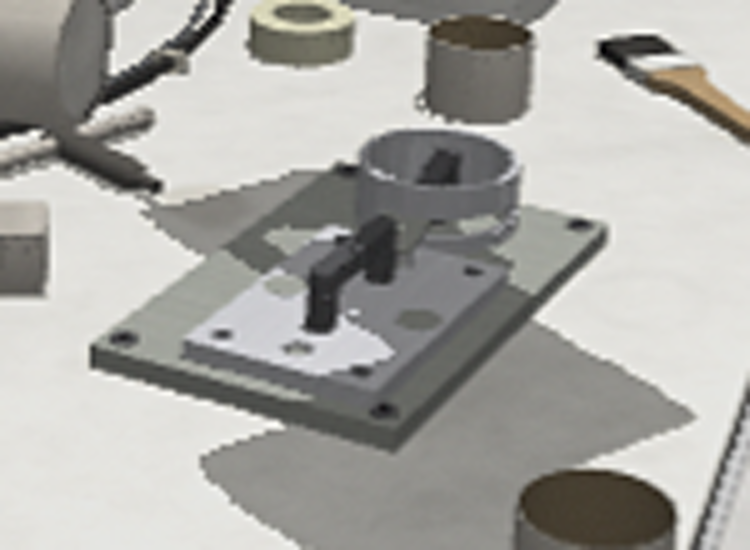

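Run:
```python
from h import *
v=V('w13'); v.p=cv2.convertScaleAbs(v.p,alpha=1.4); v.crop('c14',260,70,370,220,5)
```

```text
(no output)
```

View pics/c14.png

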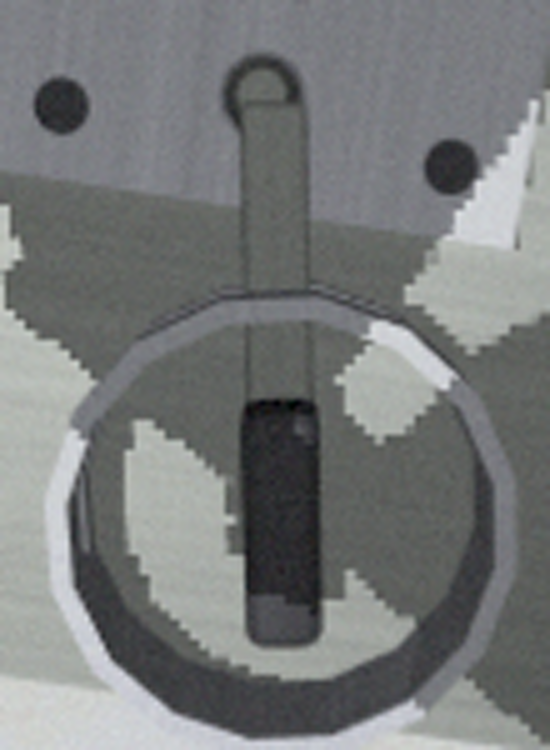

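Run:
```python
from h import *
v=V('w13')
U=lambda pts:[((x+.5)/5-.5+260,(y+.5)/5-.5+70) for x,y in pts]
# latch arm edges left: (243,110)-(248,390)  right: (304,110)-(312,390); z ~.0265
for pts in ([(243,110),(249,390)],[(304,110),(313,390)]):
    P=v.onz(U(pts),.0265); d=P[0]-P[1]; print('angle',((-.165+np.pi)-np.arctan2(d[1],d[0])))
c=v.onz(U([(272,103)]),.0265)[0]; d=c[:2]-[.5185,-.2345]; print(np.hypot(*d),-.165+np.pi-np.arctan2(d[1],d[0]))
# hole/pin and plate height by depth
print(v.depth([(290,60),(345,60),(272,120)])[:,2] if 0 else '')
P=v.depth(U([(150,130),(360,130)]+[(100,650)])); print(P.round(4))
```

```text
angle 1.4054014799983439
angle 1.3852726538705042
0.07515707363507929 1.3949624033594947

[[ 0.4953 -0.1637  0.0226]
 [ 0.5337 -0.1642  0.0204]
 [ 0.4848 -0.2548  0.0479]]
```

Request:
move_arm(deltas=[[0, 0, 0, 0, 30], [0, 0, 0, 0, 30], [0, 0, 0, 0, 30], [0, 0, 0, 0, 30], [0, 0, 0, 0, 30], [0, 0, 0, 0, 30], [0, 0, 0, 0, 30], [0, 0, 0, 0, 30]])

```text
t: 21.05
tcp_pos: [0.5184, -0.2341, 0.2239]
tool_rot: [0.712, 0.702, -0.0, -0.0]
force: [-0.0, -0.3, 0.0]
finger_gap: 0.299
```

Run:
```python
from h import *
s,M,f=cur(); print(s['t'],s['tcp_pos'],s['force'],s['qd'].round(3)); print(manip.sign_off())
```

```text
21.05 [ 0.51843881 -0.23405635  0.22385476] [-0.02027051 -0.33172557  0.01654789] [ 0.    -0.002 -0.002  0.001 -0.001  0.001]
the job is handed in; nothing more can be done
None
```

The job is handed in at 21 s of the 72 s allowed: the plate is seated on both pins and the knob is turned clockwise to its stop, with the latch arm over the plate's edge. I lifted the plate by its handle, set it on the pins about 8 mm off, and slid it along the slots until the holes dropped over the pins. The first slide stuck under a 14 N load; lightening the load and shifting about 1 mm in y freed it.

What the last checks showed:
- **Plate:** The gripper stood at the height expected for a seated plate (TCP at 0.0409 m). The pictures show a pin in each hole and the plate flat. Its top measured by depth was 20 to 23 mm, against 22 mm expected.
- **Knob:** The turning moment jumped from -0.08 to +0.71 N m at the stop. The latch angle read from the last picture was 1.385 to 1.405 rad, against the 1.40 rad stop.
- **Robot:** The gripper is open and clear of everything, at rest about 0.22 m above the worktop, with a wrist force reading of about 0.3 N.

No check failed or disagreed. I did not measure the cups, V block and tools again at the end. The last views show those in frame where they were, and the arm never went close to them.

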